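Set out the end mills by size on the tool rest

TASK

Set out the four end mills on the two-railed tool rest in order of size: the largest in the place beside the upright end stop, then each next smaller one in the next place, so that the smallest lies farthest from the stop. Lay each mill centred and square across both rails, down between its four pins, and let go of it.

Things in the scene. Friction and masses are not known exactly. Their poses are not given: they have to be found in the camera images.
- mill_10_center (a point): the smallest of the four bright steel four-flute end mills: a round bar 10 mm in diameter and 66 mm long, plain shank for half its length and spiral flutes for the other half, lying flat on the bench. It does not roll. Point at its centre, half-way along and half-way up (5 mm above what it lies on); y along its length, z up; grip it across its 10 mm width
- mill_12_center (a point): the second smallest of the four bright steel four-flute end mills: a round bar 12 mm in diameter and 80 mm long, plain shank for half its length and spiral flutes for the other half, lying flat on the bench. It does not roll. Point at its centre, half-way along and half-way up (6 mm above what it lies on); y along its length, z up; grip it across its 12 mm width
- mill_16_center (a point): the second largest of the four bright steel four-flute end mills: a round bar 16 mm in diameter and 92 mm long, plain shank for half its length and spiral flutes for the other half, lying flat on the bench. It does not roll. Point at its centre, half-way along and half-way up (8 mm above what it lies on); y along its length, z up; grip it across its 16 mm width
- mill_20_center (a point): the largest of the four bright steel four-flute end mills: a round bar 20 mm in diameter and 104 mm long, plain shank for half its length and spiral flutes for the other half, lying flat on the bench. It does not roll. Point at its centre, half-way along and half-way up (10 mm above what it lies on); y along its length, z up; grip it across its 20 mm width
- tool_rest: fixed tool rest: aluminium base plate 76 x 330 x 6 mm with two black plastic rails (8 mm wide, 306 mm long, 44 mm apart middle to middle, tops 26 mm above the bench) along y, carrying four places 66 mm apart. Between the rails a 36 mm wide gap, free down to the base plate, takes the fingers. Origin: centre of its underside; x across the rails, y along the row, z up
- place_1 (a point): place 1 of 4 on the rest, counted from right to left as seen from the robot: a bay 36 mm wide between four pins (8 mm thick, 10 mm high, two on each rail), where one mill lies across both rails. Point midway between the four pins, level with the rail tops; x across the rails (along a mill laid there), y along the row towards place 4, z up
- place_2 (a point): place 2 of 4 on the rest, counted from right to left as seen from the robot: a bay 36 mm wide between four pins (8 mm thick, 10 mm high, two on each rail), where one mill lies across both rails. Point midway between the four pins, level with the rail tops; x across the rails (along a mill laid there), y along the row towards place 4, z up
- place_3 (a point): place 3 of 4 on the rest, counted from right to left as seen from the robot: a bay 36 mm wide between four pins (8 mm thick, 10 mm high, two on each rail), where one mill lies across both rails. Point midway between the four pins, level with the rail tops; x across the rails (along a mill laid there), y along the row towards place 4, z up
- place_4 (a point): place 4 of 4 on the rest, counted from right to left as seen from the robot: a bay 36 mm wide between four pins (8 mm thick, 10 mm high, two on each rail), where one mill lies across both rails. Point midway between the four pins, level with the rail tops; x across the rails (along a mill laid there), y along the row towards place 4, z up
- end_stop_top (a point): top centre of the end stop: fixed upright aluminium plate, 56 mm wide, 8 mm thick, rising to 54 mm above the bench, with a round steel boss through it, 59 mm beyond the middle of the last place. It may be at either end (beside place 1 or place 4); the other end has only a low strip 14 mm high. Axes as the rest's

How it is judged:
At the end, for the whole second after the job is handed in: Each mill lies on both rails in its own place, largest beside the end stop, then by size: centre within 13 mm of the place across the rails and 14.5 mm along the row, height within 4 mm of resting on the rails, within 0.25 rad of square to them; released and at rest (((y of end_stop_top in the frame of place_1 above 0.1 m and (x of mill_10_center in the frame of place_1 between -0.013 and 0.013 m and y of mill_10_center in the frame of place_1 between -0.0145 and 0.0145 m and z of mill_10_center in the frame of place_1 between 0.001 and 0.009 m and angle between the y axis of mill_10_center and the x axis of place_1, either way round below 0.25 rad) and (x of mill_12_center in the frame of place_2 between -0.013 and 0.013 m and y of mill_12_center in the frame of place_2 between -0.0145 and 0.0145 m and z of mill_12_center in the frame of place_2 between 0.002 and 0.01 m and angle between the y axis of mill_12_center and the x axis of place_2, either way round below 0.25 rad) and (x of mill_16_center in the frame of place_3 between -0.013 and 0.013 m and y of mill_16_center in the frame of place_3 between -0.0145 and 0.0145 m and z of mill_16_center in the frame of place_3 between 0.004 and 0.012 m and angle between the y axis of mill_16_center and the x axis of place_3, either way round below 0.25 rad) and (x of mill_20_center in the frame of place_4 between -0.013 and 0.013 m and y of mill_20_center in the frame of place_4 between -0.0145 and 0.0145 m and z of mill_20_center in the frame of place_4 between 0.006 and 0.014 m and angle between the y axis of mill_20_center and the x axis of place_4, either way round below 0.25 rad)) or (y of end_stop_top in the frame of place_1 below 0.1 m and (x of mill_10_center in the frame of place_4 between -0.013 and 0.013 m and y of mill_10_center in the frame of place_4 between -0.0145 and 0.0145 m and z of mill_10_center in the frame of place_4 between 0.001 and 0.009 m and angle between the y axis of mill_10_center and the x axis of place_4, either way round below 0.25 rad) and (x of mill_12_center in the frame of place_3 between -0.013 and 0.013 m and y of mill_12_center in the frame of place_3 between -0.0145 and 0.0145 m and z of mill_12_center in the frame of place_3 between 0.002 and 0.01 m and angle between the y axis of mill_12_center and the x axis of place_3, either way round below 0.25 rad) and (x of mill_16_center in the frame of place_2 between -0.013 and 0.013 m and y of mill_16_center in the frame of place_2 between -0.0145 and 0.0145 m and z of mill_16_center in the frame of place_2 between 0.004 and 0.012 m and angle between the y axis of mill_16_center and the x axis of place_2, either way round below 0.25 rad) and (x of mill_20_center in the frame of place_1 between -0.013 and 0.013 m and y of mill_20_center in the frame of place_1 between -0.0145 and 0.0145 m and z of mill_20_center in the frame of place_1 between 0.006 and 0.014 m and angle between the y axis of mill_20_center and the x axis of place_1, either way round below 0.25 rad))) and linear speed of each of mill_10, mill_12, mill_16, mill_20 below 0.01 m/s and contact force between the fingers and mill_10 below 0.05 N and contact force between the fingers and mill_12 below 0.05 N and contact force between the fingers and mill_16 below 0.05 N and contact force between the fingers and mill_20 below 0.05 N); the robot touches nothing.
It also fails if it takes over 83 s, if anything falls off the work surface, if the arm or the gripper's body presses on something with over 40 N, if the wrist force passes 120 N, or if a joint passes its speed limit or range.

ROBOT

A 6-joint arm with a two-finger parallel gripper is mounted at the origin on a cart in front of the work surface, level with it; the furniture and walls round the work are solid. World frame = base frame: x ahead of the robot, y to its left, z up, the work surface at z = 0. Lengths are in m, angles in rad, forces in N, time in s.
With the tool pointing down it reaches from about 0.375 to 0.975 m from the base axis. Payload 3.8 kg.
Tool frame: the origin (TCP) lies midway between the tips of the shut fingers; the grasp point (between the pads) lies 19 mm behind it; z points along the fingers, y is the line along which they close (so a half turn about z gives the same grasp; the last joint's range is limited). The gripper opens to 88 mm and grips with 3 to 60 N. Pads are 18 mm wide; open, the fingers measure 123 mm over their backs; the gripper's body (75 mm by 187 mm) begins 45 mm behind the grasp point.
Start: joints at [-1.31, 0.264, 1.604, -0, 1.274, -0.037], TCP at [0.198, -0.645, 0.239] pointing down, gripper open.
Joint ranges: [-2.63, 2.63], [-0.94, 2.18], [0.31, 2.57], [-1.31, 4.45], [0, 2.66], [-2.55, 2.55]. Speed limits (rad/s): [2.57, 2.57, 3.14, 3.14, 3.14, 3.14].

INTERFACE

Orientations are given as a rotation vector (axis times angle).
In Python, from cell import manip, inverse_kinematics, cams, order gives the robot as it stands. Calls block until the motion is done:
- manip.move_pose(position, orientation): joint-space move of the TCP to a pose.
- manip.move_linear(position, rate=0.15, rot=None): straight line of the TCP; rot=None keeps the orientation; rate is the mean speed in m/s.
- manip.set_joints(angles): joint-space move.
- manip.set_gripper(opening, force=None): finger opening in m; force is the grip in N (None keeps the last); returns when the fingers have stopped.
- manip.dwell(seconds).
- inverse_kinematics(position, orientation): joint angles nearest the present ones, or None.
- manip.state(): the state.
- cams.capture(name): name is "scene" or "top" or "wrist"; returns a dict with "image" (384x512x3 uint8, blue, green, red), "z_map" (384x512 float32, m along the optical axis (not along the pixel's ray), 0 where there is no reading), "intrinsics" (3x3 intrinsics, pixels), "position" and "orientation" of the camera in the world; the wrist camera has in their place "T_tool_cam" (4x4, takes a point from camera to tool coordinates, whose origin is the TCP and whose axes are the flange's). Camera axes: x right, y down, z forward; pixel columns grow to the right and rows downward; lengths in m; the calibration is good to about 2 mm. The wrist camera is an equidistant fisheye: a pixel r from the principal point sees the ray r / f radians off the axis. A picture is of the moment at which its call begins: read the wrist's pose just before it.
A pose or a line that the arm cannot do raises manip.IKError and nothing moves.
- order.close_job(): hands the job in; it is judged then, once.
The state is a dict: "clock": time; "joint_pos": joint angles; "joint_velocities": joint speeds; "tau": joint torques, N m; "tool_pos": TCP position; "tcp_rot": TCP orientation; "contact_force": force on the tool from outside, world axes, zero at the start; "moment": the same for the moment, N m; "gripper_width": finger opening in m; "grasp_force": force on a finger pad.
Only numpy, scipy, OpenCV 4.12 (cv2) and the standard library are available. Lean on these libraries where they do the work, as an engineer would, in place of code of your own. Each camera call takes 0.05 s, during which the arm holds its last target. There are 200 camera calls.

## Working session

There is one attempt and no reset: what is moved stays moved. The work goes in short steps, each a Python script; the robot and the scene stay as the last script left them, time stands still between calls to the robot, and variables do not carry over. Pictures are saved under pics/ and viewed, at most 14 in all, crops included, and the job is handed in when it is done.

```bash
ls; mkdir -p pics; python3 - <<'E'
from cell import manip,cams
import cv2,numpy as np
for n in("scene","top"):
    c=cams.capture(n); cv2.imwrite(f"pics/{n}0.png",c["image"]); np.savez(f"{n}0.npz",**c)
    print(n,c["position"],c["orientation"],c["intrinsics"].tolist(), (c["z_map"]>0).mean())
s=manip.state();print(s["clock"],s["tcp_rot"],s["gripper_width"])
E
```

```text
pics
scene [0.06491747 0.82257319 0.456842  ] [-0.83490517  2.29414523 -1.39106153] [[413.89536943780894, 0.0, 248.64013453839246], [0.0, 413.89536943780894, 188.28195662373872], [0.0, 0.0, 1.0]] 0.9959564208984375
top [0.35621825 0.23967365 0.89855238] [-2.13962345  2.08754684 -0.20900828] [[412.2466457206877, 0.0, 254.0814450151397], [0.0, 412.2466457206877, 189.04791442468792], [0.0, 0.0, 1.0]] 0.995880126953125
0.1 [-3.10495258e+00 -4.65803116e-01  3.46782246e-04] 0.08831397374603028
```

View pics/scene0.png

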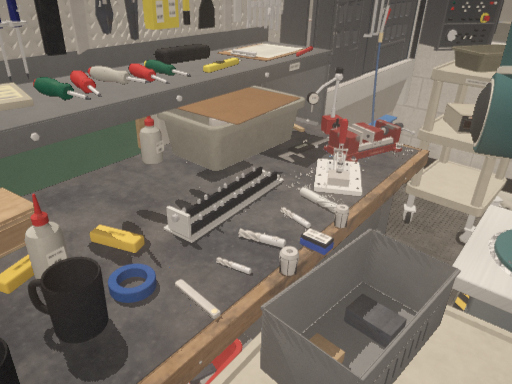

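View pics/top0.png

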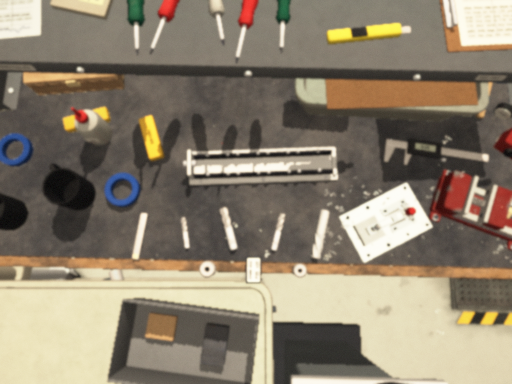

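The top view shows the four mills in a row at about (185,233), (229,229), (277,231) and (319,234), with the rest behind them at (262,166). The upright stop is at the rest's left end, (188,165), which is +y beside place 4. The pale bar at (140,235) isn't a mill. Next I'll turn these into positions.

```bash
cat > h.py <<'E'
import numpy as np,cv2
from scipy.spatial.transform import Rotation as R
def cloud(c):
    K=c["intrinsics"];z=c["z_map"];v,u=np.indices(z.shape)
    P=np.dstack([(u-K[0,2])/K[0,0]*z,(v-K[1,2])/K[1,1]*z,z])
    return P@R.from_rotvec(c["orientation"]).as_matrix().T+c["position"]
def ray(c,uv,h):
    K=c["intrinsics"];uv=np.asarray(uv,float).reshape(-1,2)
    d=np.c_[(uv-K[:2,2])/[K[0,0],K[1,1]],np.ones(len(uv))]@R.from_rotvec(c["orientation"]).as_matrix().T
    return c["position"]+d*((h-c["position"][2])/d[:,2])[:,None]
E
python3 - <<'E'
from h import *
c=dict(np.load("top0.npz"));W=cloud(c);im=c["image"]
print("bench z",np.median(W[200:210,150:350,2]))
g=im.min(2)
m=np.zeros(g.shape,np.uint8);m[200:262,120:335]=(g[200:262,120:335]>120)
n,l,st,_=cv2.connectedComponentsWithStats(m)
for i in range(1,n):
    if st[i,4]<40: continue
    v,u=np.where(l==i);(cx,cy),(a,b),t=cv2.minAreaRect(np.c_[u,v].astype(np.float32))
    box=cv2.boxPoints(((cx,cy),(a,b),t));bw=ray(c,box,.006)
    print((cx,cy),ray(c,[(cx,cy)],.006)[0].round(4),"sides",np.linalg.norm(bw[0]-bw[1]).round(4),np.linalg.norm(bw[1]-bw[2]).round(4),"maxz",W[v,u,2].max().round(4))
    d=max([bw[1]-bw[0],bw[2]-bw[1]],key=np.linalg.norm);print("  ang",np.degrees(np.arctan2(d[1],d[0])).round(1))
# rest by height
for lo,hi in((.018,.031),(.031,.042),(.045,.07),(.003,.012)):
    h=W[...,2];m=np.zeros(g.shape,np.uint8);m[140:195,175:350]=((h>lo)&(h<hi))[140:195,175:350]
    v,u=np.where(m);P=W[v,u]
    if len(P)>4:
        (cx,cy),(a,b),t=cv2.minAreaRect(P[:,:2].astype(np.float32));print(lo,hi,len(P),cx,cy,a,b,t,P.min(0).round(3),P.max(0).round(3))
cv2.imwrite("pics/rest.png",cv2.resize(im[140:265,120:345],None,fx=3.5,fy=3.5,interpolation=cv2.INTER_CUBIC))
E
```

```text
bench z 0.000806187878600928
(228.27442932128906, 228.05848693847656) [0.4505 0.2994 0.006 ] sides 0.0183 0.0946 maxz 0.0199
  ang -163.5
(323.3622741699219, 234.0399627685547) [0.4426 0.0935 0.006 ] sides 0.1088 0.0365 maxz 0.8986
  ang -13.1
(139.16139221191406, 235.3253173828125) [0.4301 0.4914 0.006 ] sides 0.1027 0.0178 maxz 0.0128
  ang -7.2
(277.9117736816406, 231.35296630859375) [0.446  0.1917 0.006 ] sides 0.0837 0.0148 maxz 0.8986
  ang -13.1
(184.86924743652344, 232.45387268066406) [0.4387 0.3929 0.006 ] sides 0.0132 0.0682 maxz 0.0129
  ang -169.6
(253.0, 259.0) [0.3857 0.2441 0.006 ] sides 0.0299 0.0084 maxz 0.0255
  ang -88.6
0.018 0.031 1088 0.5918472409248352 0.2304869145154953 0.05391167849302292 0.31301140785217285 3.7655584812164307 [0.555 0.074 0.018] [0.626 0.385 0.031]
0.031 0.042 194 0.5907773971557617 0.2503737807273865 0.053895581513643265 0.29451507329940796 4.055648326873779 [0.554 0.102 0.031] [0.626 0.397 0.041]
0.045 0.07 143 0.582241415977478 0.38413649797439575 0.02480672299861908 0.053406279534101486 73.34188079833984 [0.554 0.372 0.045] [0.611 0.397 0.058]
0.003 0.012 3472 0.5899675488471985 0.22702740132808685 0.1259978860616684 0.3910751938819885 1.371551752090454 [0.524 0.033 0.003] [0.658 0.423 0.012]
```

View pics/rest.png

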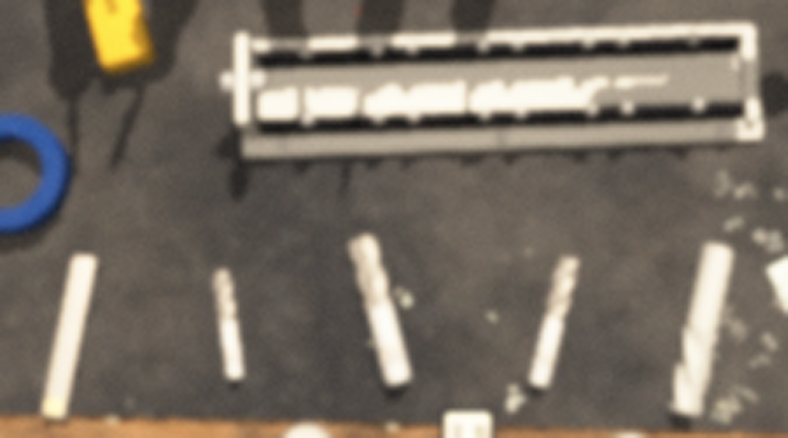

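The mills from +y to -y are 10, 16, 12 and 20 mm, and the stop is beside place 4. I'll move above the work area and refine with the wrist camera.

```bash
cat >> h.py <<'E'
def down(yaw): return (R.from_euler("z",yaw)*R.from_euler("x",np.pi)).as_rotvec()
def wray(c,uv,h):
    "wrist fisheye pixels -> world points on plane z=h"
    K=c["intrinsics"];p=(np.asarray(uv,float).reshape(-1,2)-K[:2,2])/[K[0,0],K[1,1]]
    r=np.linalg.norm(p,axis=1)+1e-12;d=np.c_[p/r[:,None]*np.sin(r)[:,None],np.cos(r)]
    T=c["T_tool_cam"];Rt=R.from_rotvec(c["tcp_rot"]).as_matrix()
    d=d@(Rt@T[:3,:3]).T;o=Rt@T[:3,3]+c["tool_pos"]
    return o+d*((h-o[2])/d[:,2])[:,None]
def wshot(name):
    from cell import manip,cams
    s=manip.state();c=cams.capture("wrist");c["tool_pos"]=s["tool_pos"];c["tcp_rot"]=s["tcp_rot"]
    cv2.imwrite(f"pics/{name}.png",c["image"]);np.savez(name+".npz",**c);return c
E
python3 - <<'E'
from h import *
from cell import manip
manip.move_pose([.48,.24,.30],down(0))
c=wshot("w1");print(c["T_tool_cam"].round(3).tolist(),c["intrinsics"].round(1).tolist(),manip.state()["clock"])
E
```

```text
[[0.001, -0.963, -0.268, 0.068], [1.0, 0.0, 0.001, 0.0], [-0.001, -0.268, 0.963, -0.147], [0.0, 0.0, 0.0, 1.0]] [[297.3, 0.0, 255.2], [0.0, 297.3, 189.2], [0.0, 0.0, 1.0]] 3.4
```

View pics/w1.png

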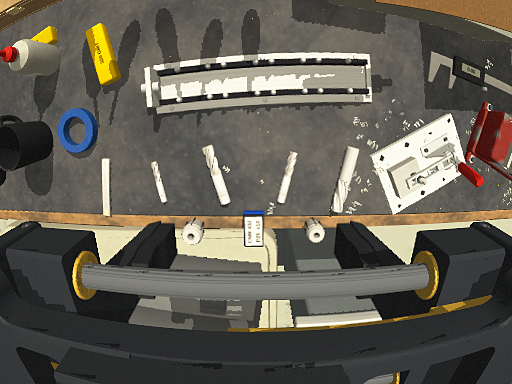

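The wrist view shows everything clearly: mills at (158,182), (216,175), (287,178) and (345,181). The rest runs from (150,95) to (370,78), with the stop at the left.

```bash
python3 - <<'E'
from h import *
c=dict(np.load("w1.npz"));im=c["image"]
cv2.imwrite("pics/w1r.png",cv2.resize(im[40:120,135:385],None,fx=3.2,fy=3.2,interpolation=cv2.INTER_CUBIC))
g=im.min(2)
for (u0,u1),r in (((145,172),.005),((196,236),.008),((272,302),.006),((328,362),.010)):
    m=np.zeros(g.shape,np.uint8);m[140:215,u0:u1]=(g[140:215,u0:u1]>115)
    m=cv2.morphologyEx(m,cv2.MORPH_OPEN,np.ones((3,3),np.uint8))
    n,l,st,_=cv2.connectedComponentsWithStats(m);i=1+st[1:,4].argmax();v,u=np.where(l==i)
    P=wray(c,np.c_[u,v],r)[:,:2].astype(np.float32);(x,y),(a,b),t=cv2.minAreaRect(P)
    _,_,vt=np.linalg.svd(P-P.mean(0),full_matrices=False);d=vt[0]*np.sign(vt[0,0])
    print(r,"c",round(x,4),round(y,4),"sides",round(a,4),round(b,4),"ang",np.degrees(np.arctan2(d[1],d[0])).round(1),(u.min(),u.max(),v.min(),v.max()))
E
```

```text
0.005 c 0.4374 0.3924 sides 0.0664 0.0113 ang 11.1 (np.int64(151), np.int64(166), np.int64(162), np.int64(201))
0.008 c 0.4483 0.2983 sides 0.0949 0.0164 ang 16.7 (np.int64(203), np.int64(229), np.int64(145), np.int64(204))
0.006 c 0.4441 0.1907 sides 0.0127 0.0819 ang -13.2 (np.int64(278), np.int64(296), np.int64(152), np.int64(202))
0.01 c 0.4407 0.0966 sides 0.0264 0.1069 ang -11.7 (np.int64(332), np.int64(358), np.int64(146), np.int64(212))
```

View pics/w1r.png

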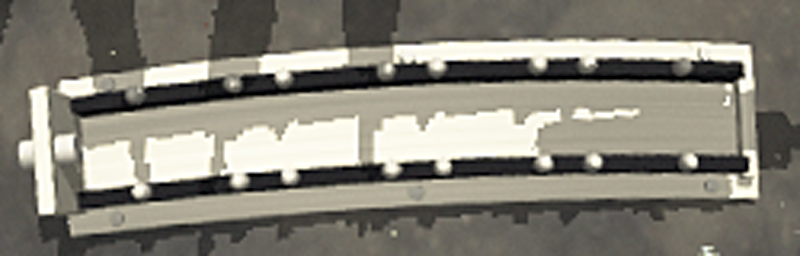

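The crop shows all 16 pins: the far rail from (136,95) to (682,66) and the near rail from (141,190) to (688,160). I'll fit the known pin layout to them.

```bash
cat > fit.py <<'E'
from h import *
c=dict(np.load("w1.npz"))
far=[(136,95),(233,83),(283,77),(387,70),(436,67),(539,64),(588,63),(682,66)]
near=[(141,190),(239,180),(290,176),(391,169),(443,166),(544,162),(594,161),(688,160)]
uv=(np.array(far+near)+.5)/3.2-.5+[135,40]
ys=np.array([p+s for p in(.099,.033,-.033,-.099) for s in(.022,-.022)])
M=np.r_[np.c_[np.full(8,.022),ys],np.c_[np.full(8,-.022),ys]]
for h in(.031,.034):
    P=wray(c,uv,h)[:,:2];mc=P.mean(0)
    H=M.T@(P-mc);th=np.arctan2(H[0,1]-H[1,0],H[0,0]+H[1,1])
    Q=M@np.array([[np.cos(th),np.sin(th)],[-np.sin(th),np.cos(th)]])+mc
    print(h,mc,np.degrees(th),(1e3*(P-Q)).round(1).tolist())
E
python3 fit.py
```

```text
0.031 [0.59317268 0.22661077] 3.560056007736792 [[-0.6, -0.3], [-0.4, 0.1], [0.1, 0.2], [-0.2, -0.6], [-0.0, 0.3], [-0.0, -0.5], [0.2, -0.3], [-0.6, 0.4], [0.4, 0.5], [0.3, 0.4], [0.1, 0.1], [-0.1, 0.4], [0.1, -0.0], [0.2, -0.1], [0.2, -0.4], [0.4, 0.1]]
0.034 [0.59284738 0.22670288] 3.5600560077367787 [[-0.7, -1.2], [-0.5, -0.5], [-0.0, -0.2], [-0.3, -0.7], [-0.2, 0.4], [-0.2, -0.1], [0.0, 0.2], [-0.8, 1.2], [0.6, -0.4], [0.5, -0.2], [0.2, -0.3], [0.1, 0.3], [0.2, 0.1], [0.3, 0.3], [0.3, 0.1], [0.5, 1.0]]
```

```bash
cat >> h.py <<'E'
REST=np.array([.593,.2266]);YR=np.radians(3.56)
def place_xy(n): return REST+(n-2.5)*.066*np.array([-np.sin(YR),np.cos(YR)])
def job(xy,deg,dia,n,zg=.004):
    from cell import manip
    f=lambda:np.linalg.norm(manip.state()["contact_force"]).round(1)
    manip.set_gripper(dia+.034)
    manip.move_pose([*xy,.09],down(np.radians(deg)))
    manip.move_linear([*xy,zg],rate=.12);f1=f()
    manip.set_gripper(0,force=40)
    s=manip.state();print("grip",s["gripper_width"],s["grasp_force"],f1,s["tool_pos"])
    manip.move_linear([*xy,.10],rate=.2)
    p=place_xy(n)
    manip.move_pose([*p,.10],down(YR))
    manip.move_linear([*p,zg+.0275],rate=.1)
    s=manip.state();print("down",s["gripper_width"],f(),s["tool_pos"])
    manip.set_gripper(dia+.014)
    manip.move_linear([*p,.11],rate=.2);print("t",manip.state()["clock"])
E
python3 - <<'E'
from h import *
W=cloud(dict(np.load("top0.npz")))
for y in np.arange(-.04,.5,.04):
    m=(W[...,0]>.38)&(W[...,0]<.7)&(abs(W[...,1]-y)<.02)&(W[...,2]<.25)
    i=W[m][:,2].argmax();print(W[m][i].round(3),end=" ")
print()
job((.4407,.0966),-11.7,.020,4)
wshot("w2")
E
```

```text
[ 0.7   -0.038  0.226] [ 0.694 -0.003  0.135] [0.687 0.032 0.134] [0.683 0.07  0.135] [0.693 0.105 0.134] [0.698 0.144 0.13 ] [0.572 0.214 0.038] [0.57  0.236 0.037] [0.7   0.26  0.223] [0.61  0.304 0.037] [0.558 0.379 0.054] [0.559 0.383 0.058] [0.608 0.459 0.025] [0.648 0.479 0.027] 
grip 0.0194125561005361 40.000779032707214 0.7 [0.44129972 0.09692618 0.00446606]
down 0.019862514876296592 4.3 [0.58687237 0.32536171 0.0311009 ]
t 10.0167
```

View pics/w2.png

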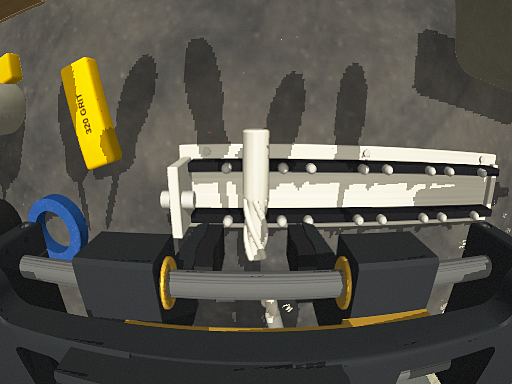

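Mill 20 is in place 4, between its pins from (228,172) to (282,220), and released. I'll do the other three.

```bash
python3 - <<'E'
from h import *
from cell import manip
job((.4483,.2983),16.7,.016,3)
job((.4441,.1907),-13.2,.012,2)
job((.4374,.3924),11.1,.010,1,zg=.003)
manip.move_pose([.48,.24,.30],down(0))
wshot("w3");print(manip.state()["clock"])
E
```

```text
grip 0.01568965976020224 40.0003319978714 0.8 [0.4484706  0.29837103 0.00433991]
down 0.015299167041673115 2.0 [0.59088536 0.25970485 0.03127854]
t 15.675
grip 0.011362674133822125 40.00066637992859 1.1 [0.44428842 0.19075849 0.0043214 ]
down 0.011460066202294469 1.3 [0.59492135 0.19375855 0.03128334]
t 21.3583
grip 0.009592632372068359 40.000423192977905 0.9 [0.4374712  0.39251358 0.00325684]
down 0.008977681533867306 0.4 [0.59918858 0.12803001 0.03021143]
t 27.9333
28.9667
```

View pics/w3.png

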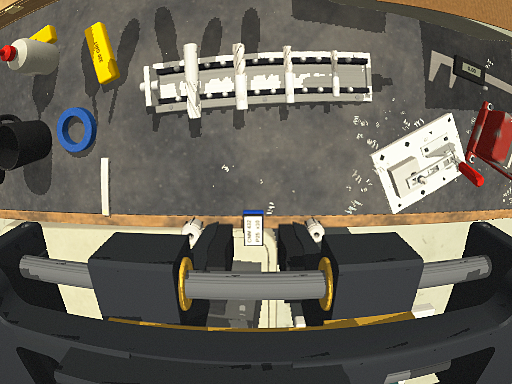

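All four lie across the rest in order, at (192,80), (240,77), (289,74) and (336,76). I'll check the centring on an enlargement.

```bash
python3 - <<'E'
from h import *
im=dict(np.load("w3.npz"))["image"]
cv2.imwrite("pics/w3r.png",cv2.resize(im[35:125,140:380],None,fx=3.3,fy=3.3,interpolation=cv2.INTER_CUBIC))
E
```

```text
(no output)
```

View pics/w3r.png

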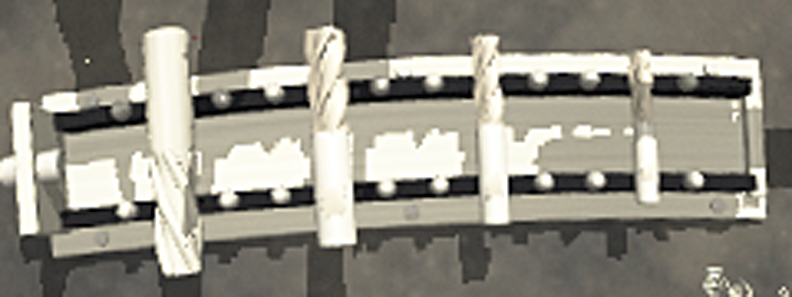

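The enlargement gives the mill ends as 20: (166,29)–(181,274), 16: (325,29)–(337,244), 12: (486,37)–(494,222), 10: (642,51)–(648,201). I'll convert these into the places' frames.

```bash
python3 - <<'E'
from h import *
c=dict(np.load("w3.npz"))
Rm=np.array([[np.cos(YR),np.sin(YR)],[-np.sin(YR),np.cos(YR)]])
for n,r,e in((4,.01,[(166,29),(181,274)]),(3,.008,[(325,29),(337,244)]),(2,.006,[(486,37),(494,222)]),(1,.005,[(642,51),(648,201)])):
    P=wray(c,(np.array(e)+.5)/3.3-.5+[140,35],.026+r)[:,:2];d=P[0]-P[1]
    print(n,(1e3*Rm@(P.mean(0)-place_xy(n))).round(1),"len",(1e3*np.linalg.norm(d)).round(1),"ang",(np.arctan2(d[1],d[0])-YR).round(3))
E
```

```text
4 [ 1.3 -0.4] len 105.4 ang -0.007
3 [ 1.5 -0.4] len 91.6 ang -0.009
2 [ 1.  -0.4] len 79.4 ang -0.018
1 [ 1.7 -1.4] len 65.8 ang -0.018
```

All four are within 2 mm and 0.02 rad, so I'm handing the job in.

```bash
python3 -c "
from cell import order,manip
print(order.close_job(),manip.state()['clock'])"
```

```text
the job is handed in; nothing more can be done
the job is handed in; nothing more can be done
```

The job is handed in after about 29 s on the robot's clock (no verdict came back): from the end stop at place 4 to place 1 lie the 20, 16, 12 and 10 mm mills, all released and, by a final wrist-camera check, within about 2 mm of centre and 0.02 rad of square.

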